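# Load a power module into a thermal test stand under its spring clip

## Task

Load the power module for a heat test: lift the stand's spring clip by its red bar until it snaps over and stays up, then slide the module, gold contacts first, along the cold plate into the socket easing it gently home until you feel it come up against the hidden stop. Then lower the clip by its bar onto the module, keeping hold of it all the way rather than letting it snap down, and let go; be gentle with the module and leave everything else on the bench alone.

Things in the scene. Friction and masses are not known exactly. Their poses are not given: they have to be found in the camera images.
- test_stand: Thermal test stand, fixed to the desk, 192 x 100 mm. Origin: middle of its underside; x = the way the module is slid in (roughly away from the robot), y left of that, z up. Other entries give mm in this frame. Grey base plate, top z 10, with plug sockets up to z 15 near its front edge (x -85). Steel hinge block x 56..92, |y| < 32, top z 76.
- plate_top (a point): Middle of the cold plate's top (x -12, y 0, z 40 of the stand). The finned aluminium cold plate is 40 wide (y -20..20), x -75..50: the module lies and slides on its top. Being narrower than the module it leaves the module's long edges free for fingers, down to the base plate at z 10.
- socket: Black socket on the stand; origin and axes are the stand's. Side rails at y +-27.5 (1.5 mm play on either side of the module), x 14..54, opening out in front to +-35 at x 2. Roof over x 24..54, underside z 47.5, top z 60.
- contact_row (a point): Middle between two rows of sprung contacts under the socket's roof (x 29, y 0, z 43.5 of the stand; rows at |y| 11..23) that press down on the module's top with about 6 N: pushing it in takes some 3 to 11 N from when its edge has passed x 21 (most at x 22 to 27, then steady), before the stop is reached. They then hold the module where it is left.
- seat (a point): Point on the cold plate's top (x 45, y 0, z 40 of the stand): the deepest that the middle of the module's contact edge (underside) can go. The stop may be set up to 10 mm short of it: only feeling the push rise, once past the contacts' steady drag, tells that the module is home. Axes as the stand's.
- clip_hinge (a point): On the axis (the stand's y) of the clip's hinge, 70 mm ahead of the stand's origin in x and 68 mm up.
- lift_bar (a point): Middle of the clip's red bar: 8 mm thick, 44 long, along the stand's y. With two side wires it forms a D-shaped loop, open 38 mm deep by 43 wide, so fingers can close on it from before and behind and it can turn between them. At clip angle 0 it is 104 mm before (-x) the hinge axis and 10 above it; it moves on a circle about that axis. Nothing is within 25 mm below it.
- spring_clip (a joint): Clip angle, rad: 0 down on the empty stand (start), about 0.065 with its foot on the module, 1.65 up against its stop, leaning back. Over-centre spring: below about 1.05 it pulls down (4 N at the bar when low) and snaps down if let go; above that it swings up and stays.
- clip_foot (a point): The clip's rubber foot (middle of a 10 mm roller along y), 62 mm before the hinge axis and 19 below it at clip angle 0 (x 8 of the stand). When down on the empty stand it leaves only 4 mm over the cold plate, so that the module cannot pass.
- power_module: Flat module to be loaded, 80 (x) x 52 (y) x 5 mm, about 0.09 kg: aluminium plate with green circuit board. Origin: middle of its underside; +x to the edge with gold contacts, z up. Low parts (up to 5 mm) only at |y| < 10; the clip's foot comes to rest on the black package, 3 mm high, x -6..17. Grip the long edges, about x -22, so that the fingers stay before the rails when it is home.
- contact_edge (a point): Middle of the module's contact edge, at its underside (x 40 of the module).
- foam: Fixed black foam block, 60 x 36 x 16 mm high, on which the module lies at the start, overhanging on all sides; origin at the middle of its underside.
- mug: White mug with dark dots, 82 mm across, 91 high; leave it alone. Origin under its middle.
- solder_reel: Solder reel, about 62 mm across, 42 high, standing behind the work; leave it alone.
- dish: Steel dish of screws, 100 mm across, 24 high, behind the work; leave it alone.
- stop_rail: Fixed black rail at the back of the socket; origin and axes are the stand's. It carries a rigid stop, out of sight under the roof, clamped at a different depth each time: the stop's face is anywhere from x 35 to 45 of the stand. No reading tells where; it is found by pushing the module against it.
Not all that is in view belongs to the job. Leave any brown or purple look-alike of the power_module alone.

How it is judged:
On the way, in this order (a step that is already met when the one before it is completed fails the run):
1. the spring clip is up past its snap-over point and stays up by itself, with the module not yet in the socket (value of joint spring_clip above 1.55 rad and contact force between the fingers and spring_clip below 0.1 N and distance between contact_edge and seat above 0.03 m), for 0.2 s.
2. with the clip up, the module has been slid under the roof and is pushed up against the stop (with at least 3 N) (value of joint spring_clip above 1.4 rad and x of contact_edge in the frame of seat above -0.0112 m and y of contact_edge in the frame of seat between -0.003 and 0.003 m and z of contact_edge in the frame of seat below 0.002 m and contact force between power_module and stop_rail above 3 N), for 0.1 s.
At the end, for the whole second after the job is handed in: The module lies flat (2 mm, 0.03 rad) and straight (0.06 rad, 3 mm) on the cold plate, its contact edge in the stop's range (at most 11.2 mm short of the deepest place); the clip's foot rests on it (clip angle 0.04 to 0.09 rad) pressing with over 3 N; all at rest (value of joint spring_clip between 0.04 and 0.09 rad and contact force between spring_clip and power_module above 3 N and x of contact_edge in the frame of seat above -0.0112 m and y of contact_edge in the frame of seat between -0.003 and 0.003 m and z of contact_edge in the frame of seat below 0.002 m and angle between the x axis of power_module and the x axis of test_stand, either way round below 0.06 rad and angle between power_module's own z axis and vertical below 0.03 rad and linear speed of power_module below 0.01 m/s); the robot touches nothing.
It fails at once if the module is pushed against the stop with more than 12 N, or against any other part of the socket with more than 15 N (contact force between power_module and stop_rail above 12 N or contact force between power_module and socket above 15 N).
It fails at once if the clip presses on the module with more than 20 N (contact force between spring_clip and power_module above 20 N).
It fails at once if the clip is let snap down (below its snap-over point it falls faster than 3.5 rad/s while more than 0.12 rad above its place on the module) (value of joint spring_clip between 0.185 and 0.95 rad and velocity of joint spring_clip below -3.5 rad/s).
It fails at once if the mug, the reel or the dish of screws is moved by more than 15 mm (distance of any of mug, solder_reel, dish from where it was at the start of the episode above 0.015 m).
It also fails if it takes over 72 s, if anything falls off the work surface, if the arm or the gripper's body presses on something with over 40 N, if the wrist force passes 120 N, or if a joint passes its speed limit or range.

## Robot

A 6-joint arm with a two-finger parallel gripper is mounted at the origin on a cart in front of the work surface, level with it; the furniture and walls round the work are solid. World frame = base frame: x ahead of the robot, y to its left, z up, the work surface at z = 0. Lengths are in m, angles in rad, forces in N, time in s.
With the tool pointing down it reaches from about 0.35 to 0.975 m from the base axis. Payload 4.9 kg.
Tool frame: the origin (TCP) lies midway between the tips of the shut fingers; the grasp point (between the pads) lies 19 mm behind it (r.grip_point_offset is the distance from the TCP to the grasp point, in m); z points along the fingers, x is the direction in which the jaws open and shut, and the axes are right-handed (so a half turn about z gives the same grasp; the last joint's range is limited). The gripper opens to 85 mm and grips with 20 to 120 N. Pads are 22 mm wide; open, the fingers measure 114 mm over their backs; the gripper's body (76 mm by 85 mm) begins 54 mm behind the grasp point. The pads swing forward as they close: fully open they stand 13 mm farther back than shut.
Start: joints at [-1.43, 0.053, 1.613, -0, 1.476, -0.119], TCP at [0.161, -0.604, 0.231] pointing down, gripper open.
Joint ranges: [-3.01, 3.01], [-1.01, 2.22], [0.06, 2.58], [-1.02, 4.17], [0.09, 2.62], [-3.14, 3.14]. Speed limits (rad/s): [2.57, 2.57, 3.14, 3.14, 3.14, 3.14].

## Interface

Orientations are given as a unit quaternion [x, y, z, w].
In Python, from rig import r, eyes, job_done gives the robot as it stands.
- The arm moves only by the shell command python3 -m creep 'ROWS'. ROWS is JSON, a list of rows, each a list of 7 numbers: the closure, from 0 (fully open) to 1 (shut), then the shift along the tool's x, y, z in mm, then the turn, a rotation vector about the tool's x, y, z in rad. A call has exactly 10 rows; each row shifts and turns the commanded pose from where the row before left it, along the tool's axes as they then stand; what a row does not reach is not made up. A row lasts 1/12 s, in which the tool goes at most 41.7 mm and 7.16 degrees, less where a joint would pass 70% of its speed; a pose out of reach is approached as far as the arm can. A call is refused whole if a number of a shift passes 41.7 or a number of a turn 0.125, either way. A call with a gripper value outside its range is refused whole. The fingers move at their own pace and stop on an object; the grip force is fixed at half the most. Time passes only in rows, so rows that do not move let the fingers close, or fill a call up. It gives the time, the measured TCP pose, the force and the opening at its end, in the units of the state.
- r.observe(): the state, without advancing time (a new reading comes with each control period).
- eyes.camera(name): name is "side" or "top" or "wrist"; returns a dict with "color" (480x640x3 uint8, blue, green, red), "depth" (480x640 float32, m along the optical axis (not along the pixel's ray), 0 where there is no reading), "mtx" (3x3 intrinsics, pixels), "k1" (the pictures are not rectified: a ray, as slopes to the right and down, at radius r is drawn at 1 + k1 r^2 times it, then the intrinsics apply), "T" (4x4, takes a point from camera to world coordinates); the wrist camera has in their place "hand_eye" (4x4, takes a point from camera to tool coordinates, whose origin is the TCP and whose axes are the tool frame's). Camera axes: x right, y down, z forward; pixel columns grow to the right and rows downward; lengths in m; the calibration is good to about 2 mm. A picture is of the moment at which its call begins: read the wrist's pose just before it.
- job_done(): hands the job in, once; it reports no verdict.
The state is a dict: "clock": time; "joint_pos": joint angles; "qvel": joint speeds; "joint_torque": joint torques, N m; "tcp_pos": TCP position; "tcp_rot": TCP orientation; "ft_force": force on the tool from outside, world axes, zero at the start; "wrist_torque": the same for the moment, N m; "gripper_width": finger opening in m.
Only numpy, scipy, OpenCV 4.12 (cv2) and the standard library are available. Lean on these libraries where they do the work, as an engineer would, in place of code of your own. Each camera call takes 0.05 s, during which the arm holds its last target. There are 200 camera calls.

## Working session

There is one attempt and no reset: what is moved stays moved. The work goes in short steps, Python scripts to look and compute and a shell command to move; the robot and the scene stay as the last step left them, time stands still between calls to the robot, and variables do not carry over. Pictures are saved under pics/ and viewed, about 8 in all and at most 12, crops included, and the job is handed in when it is done.

```bash
mkdir -p pics; ls; cat > h.py <<'E'
import numpy as np, cv2, pickle
from rig import r, eyes, job_done
from scipy.spatial.transform import Rotation as R
def snap(n,f):
    s=r.observe(); c=eyes.camera(n)
    if 'T' not in c:
        T=np.eye(4);T[:3,:3]=R.from_quat(s['tcp_rot']).as_matrix();T[:3,3]=s['tcp_pos'];c['T']=T@c['hand_eye']
    pickle.dump(dict(c),open(f'pics/{f}.pkl','wb'));cv2.imwrite(f'pics/{f}.png',c['color']);return c
def load(f): return pickle.load(open(f'pics/{f}.pkl','rb'))
def ray(c,u,v):
    K=np.array(c['mtx']);k=c['k1'];p=np.array([(u-K[0,2])/K[0,0],(v-K[1,2])/K[1,1]]);q=p.copy()
    for _ in range(30): q=p/(1+k*(q@q))
    return np.array([q[0],q[1],1])
def px(c,u,v,z=None):
    d=ray(c,u,v);T=np.array(c['T'])
    if z is None:
        a=c['depth'][int(v)-1:int(v)+2,int(u)-1:int(u)+2];a=a[a>0];t=np.median(a) if len(a) else np.nan
    else: t=(z-T[2,3])/(T[:3,:3]@d)[2]
    return T[:3,:3]@(d*t)+T[:3,3]
E
python3 - <<'E'
from h import *
s=r.observe();print(s)
for n in('top','side'):
    c=snap(n,n+'0');print(n,c['mtx'],c['k1'],c['T'])
E
```

```text
pics
{'clock': 0.0, 'joint_pos': array([-1.42999970e+00,  5.33554535e-02,  1.61427248e+00, -2.34526838e-05,
        1.47599473e+00, -1.18991933e-01]), 'qvel': array([ 0.00025558,  0.00061949, -0.00024891, -0.00015165,  0.0010613 ,
       -0.00105409]), 'joint_torque': array([ 2.13986190e-03, -3.93684912e+01, -3.70175564e+01, -3.29107297e-05,
        6.94330796e-03, -3.42931401e-05]), 'tcp_pos': array([ 0.1604599 , -0.60341664,  0.23007674]), 'tcp_rot': array([ 7.92741156e-01, -6.09557568e-01, -7.33664567e-04, -7.01508728e-04]), 'ft_force': array([-0.7759113 ,  1.24849747, -0.1840575 ]), 'wrist_torque': array([0.00696205, 0.0104381 , 0.03980063]), 'gripper_width': 0.08534553769857216}
top [[514.57552555   0.         326.60678783]
 [  0.         514.57552555 241.9832796 ]
 [  0.           0.           1.        ]] -0.051108365529192824 [[-0.01303804 -0.99825598  0.05757605  0.47229641]
 [-0.99989998  0.01270056 -0.00622336 -0.1467337 ]
 [ 0.00548126 -0.05765143 -0.99832173  1.44398632]
 [ 0.          0.          0.          1.        ]]
side [[442.4974341    0.         325.06187216]
 [  0.         442.4974341  241.90594234]
 [  0.           0.           1.        ]] -0.09837710201499725 [[-0.9471806  -0.1820832   0.2639974   0.3130248 ]
 [-0.32027232  0.49452682 -0.80800301  0.6518374 ]
 [ 0.01656997 -0.84987583 -0.52672242  0.58262648]
 [ 0.          0.          0.          1.        ]]
```

View pics/top0.png

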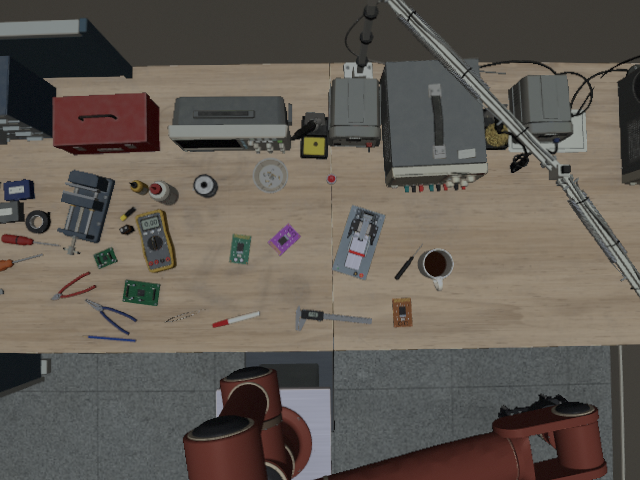

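View pics/side0.png

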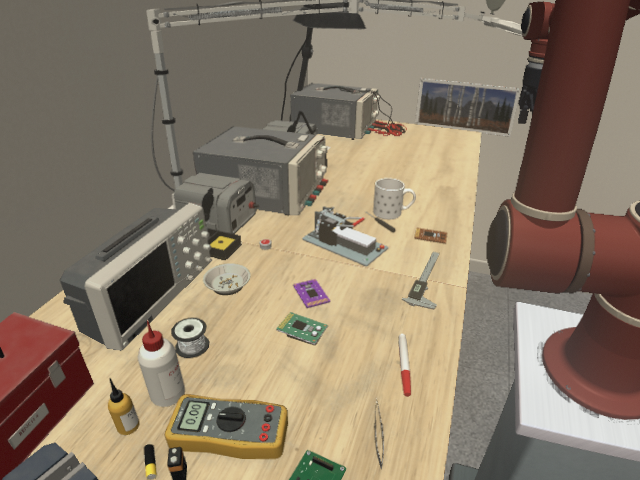

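The top view shows the stand at about (358,242), with its red bar near (357,253). The green module is at (240,249), the purple look-alike at (284,239) and the brown one at (402,312). The mug is at (436,264). I'll enlarge the work area.

```bash
python3 - <<'E'
from h import *
c=load('top0')
a=cv2.resize(c['color'][195:285,325:395],None,fx=6,fy=6,interpolation=cv2.INTER_CUBIC)
b=cv2.resize(c['color'][225:275,222:262],None,fx=9.0,fy=9,interpolation=cv2.INTER_CUBIC)
o=np.zeros((540,790,3),np.uint8);o[:540,:420]=a;o[:450,425:785]=b;cv2.imwrite('pics/crop0.png',o)
for p in [(240,249),(230,260),(358,215),(357,253),(436,264)]: print(p,px(c,*p))
E
```

```text
(240, 249) [0.5379189  0.08435482 0.02174088]
(230, 260) [0.50784727 0.11238167 0.02063285]
(358, 215) [ 0.62451317 -0.24144594  0.05637174]
(357, 253) [ 0.52064151 -0.23545911  0.08049001]
(436, 264) [ 0.48927112 -0.45663265  0.02790725]
```

View pics/crop0.png

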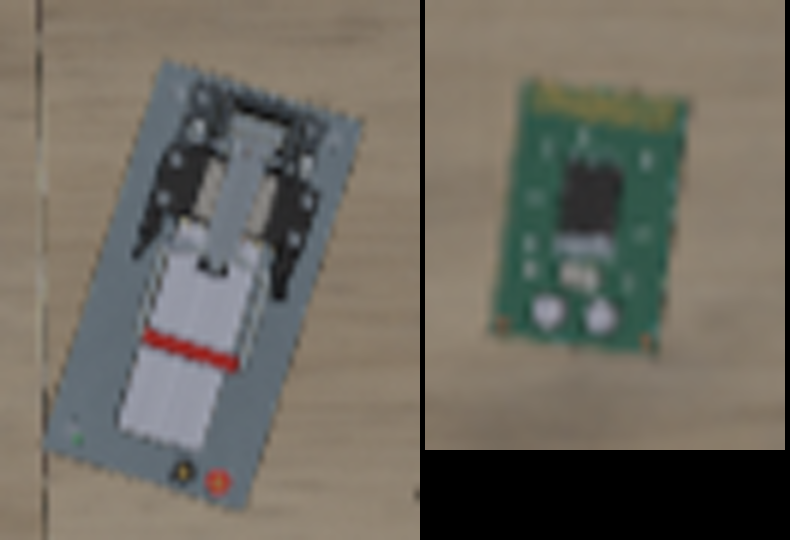

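The crop shows the stand's base corners at (165,62), (362,120), (245,510) and (43,450), and bar ends at (147,336) and (237,366). The module's gold edge runs from (525,80) to (690,100), and its rear corners are (655,352) and (490,333).

```bash
python3 - <<'E'
from h import *
c=load('top0')
f=lambda x,y:(325+(x+.5)/6-.5,195+(y+.5)/6-.5)
g=lambda x,y:(222+(x-425+.5)/9-.5,225+(y+.5)/9-.5)
S=np.array([px(c,*f(*p),z=.01) for p in[(165,62),(362,120),(245,510),(43,450)]])
M=np.array([px(c,*g(*p),z=.021) for p in[(525,80),(690,100),(655,352),(490,333)]])
B=np.array([px(c,*f(*p),z=.082) for p in[(147,336),(237,366)]])
for n,P in(('stand',S),('mod',M)):
    d=P[0]+P[1]-P[2]-P[3];e=P[0]+P[3]-P[1]-P[2]
    print(n,P.mean(0),'yaw',np.arctan2(d[1],d[0]),np.arctan2(-e[0],e[1]),'size',np.linalg.norm(d)/2,np.linalg.norm(e)/2)
d=S[0]+S[1]-S[2]-S[3];y=np.arctan2(d[1],d[0]);x=np.array([np.cos(y),np.sin(y)])
print('bar img',B.mean(0),'bar model',S.mean(0)[:2]-.034*x)
T=R.from_quat(r.observe()['tcp_rot']).as_matrix();print(T)
E
python3 -c "
import rig;print([a for a in dir(rig.r) if a[0]!='_'],[a for a in dir(rig.eyes) if a[0]!='_'])"
```

```text
stand [ 0.55370211 -0.24498087  0.01      ] yaw -0.31407762118570676 -0.30081048157720114 size 0.1899834555401972 0.09683954478965687
mod [0.53917019 0.08479291 0.021     ] yaw -0.14157832544134252 -0.12996681764233908 size 0.07842799285110288 0.05128555392054927
bar img [ 0.52038178 -0.2342516   0.082     ] bar model [ 0.52136533 -0.23447693]
[[ 2.56905214e-01 -9.66436575e-01 -2.41086224e-04]
 [-9.66434879e-01 -2.56905219e-01  1.82556329e-03]
 [-1.82622744e-03 -2.36002592e-04 -9.99998305e-01]]
['PlanningError', 'grip_point_offset', 'observe'] ['camera']
```

```bash

python3 -m creep '[[0.5,-19,-31.5,0,0,0,0],[0.7,-19,-31.5,0,0,0,0],[0.7,-19,-31.5,0,0,0,0],[0.7,-19,-31.5,0,0,0,0],[0.7,-19,-31.5,0,0,0,0],[0.7,-19,-31.5,0,0,0,0],[0.7,-19,-31.5,0,0,0,0],[0.7,-19,-31.5,0,0,0,0],[0.7,-19,-31.5,0,0,0,0],[0.7,-19,-31.5,0,0,0,0]]'
python3 -m creep '[[0.7,-19,-32,0,0,0,0],[0.7,-19,-32,0,0,0,0],[0.7,-19,-32,0,0,0,0],[0.7,-17,-32,0,0,0,0],[0.7,0,0,0,0,0,-0.12],[0.7,0,0,0,0,0,-0.12],[0.7,0,0,0,0,0,-0.12],[0.7,0,0,0,0,0,-0.12],[0.7,0,0,0,0,0,-0.12],[0.7,0,0,0,0,0,-0.12]]'
python3 -m creep '[[0.7,0,0,0,0,0,-0.1],[0.7,0,0,0,0,0,-0.1],[0.7,0,0,0,0,0,-0.08],[0.7,0,0,0,0,0,0],[0.7,0,0,0,0,0,0],[0.7,0,0,0,0,0,0],[0.7,0,0,0,0,0,0],[0.7,0,0,0,0,0,0],[0.7,0,0,0,0,0,0],[0.7,0,0,0,0,0,0]]'
python3 - <<'E'
from h import *
c=snap('wrist','w0');print(np.round(c['hand_eye'],3));s=r.observe();print(s['tcp_pos'],R.from_quat(s['tcp_rot']).as_matrix()[:,0],s['ft_force'])
E
```

```text
clock: 0.93
tcp_pos: [0.4169, -0.3377, 0.2309]
tcp_rot: [0.793, -0.61, -0.0, -0.0]
ft_force: [-0.0, -0.4, 0.1]
gripper_width: 0.0257
clock: 1.77
tcp_pos: [0.5206, -0.2348, 0.2306]
tcp_rot: [0.958, -0.288, -0.001, -0.0]
ft_force: [0.8, -0.2, 0.4]
gripper_width: 0.0264
clock: 2.6
tcp_pos: [0.5209, -0.2351, 0.2313]
tcp_rot: [0.988, -0.155, 0.0, -0.0]
ft_force: [-0.4, -0.1, -0.6]
gripper_width: 0.0257
[[ 1.     0.001 -0.002  0.001]
 [-0.     0.946  0.325 -0.084]
 [ 0.002 -0.325  0.946 -0.142]
 [ 0.     0.     0.     1.   ]]
[ 0.52088556 -0.23506152  0.23131447] [ 9.51959986e-01 -3.06222437e-01  5.50480136e-05] [ 0.09898882 -0.33982071 -0.0421581 ]
```

View pics/w0.png

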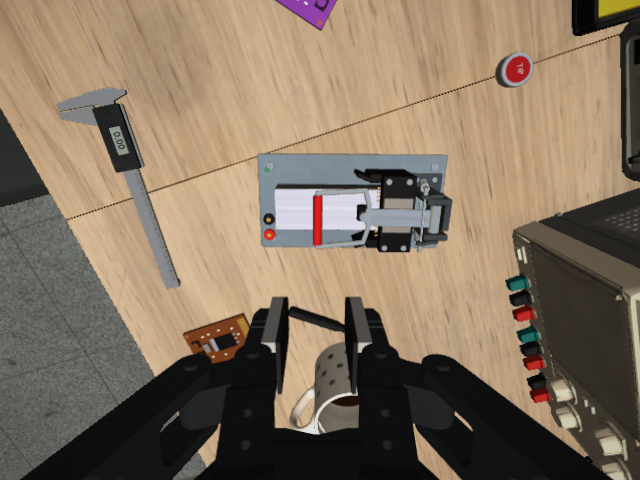

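The wrist view shows the red bar at (318,195) to (318,245). The base's far-left corner is (259,155), its far-right corner (447,154) and its near-left corner (262,247). The plate's front edge runs from (275,187) to (276,231).

```bash
python3 - <<'E'
from h import *
c=load('w0')
w,h=(447-250)*1,1
o=cv2.resize(c['color'][145:260,250:460],None,fx=3.8,fy=3.8,interpolation=cv2.INTER_CUBIC);cv2.imwrite('pics/w0c.png',o)
A,B,C=[px(c,*p,z=.01) for p in[(259,154.5),(447,154),(262,247)]]
print('A,B,C',A,B,C,'yaw',np.arctan2(*(B-A)[1::-1]),np.linalg.norm(B-A),np.linalg.norm(C-A),'origin',(B+C)/2)
print('bar',px(c,318,197,z=.082),px(c,318,244,z=.082))
print('plate',px(c,275.5,187,z=.04),px(c,276,231,z=.04))
E
```

```text
A,B,C [ 0.48199652 -0.16867382  0.01      ] [ 0.66072156 -0.22564795  0.01      ] [ 0.45011487 -0.26160724  0.01      ] yaw -0.3085966651480937 0.1875864944488335 0.09824998545672797 origin [ 0.55541822 -0.2436276   0.01      ]
bar [ 0.5294052  -0.21334982  0.082     ] [ 0.51677517 -0.25286702  0.082     ]
plate [ 0.49155099 -0.20032081  0.04      ] [ 0.4771612  -0.24136796  0.04      ]
```

View pics/w0c.png

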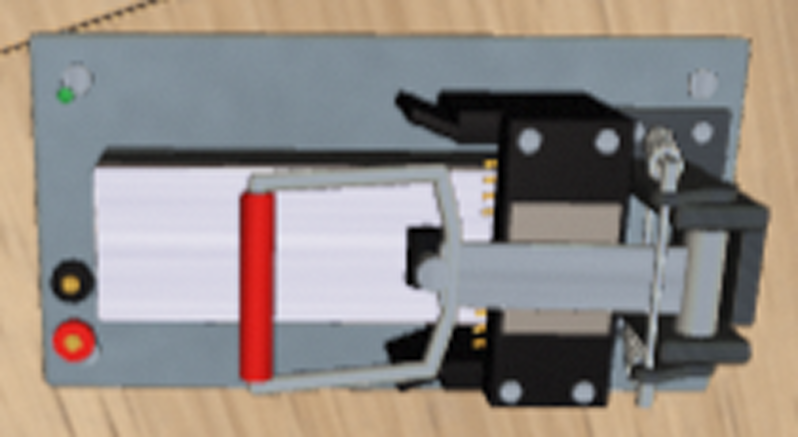

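```bash

python3 -m creep '[[0.7,1.5,-2.3,28,0,0,0],[0.7,0,0,28,0,0,0],[0.7,0,0,28,0,0,0],[0.7,0,0,28,0,0,0],[0.7,0,0,24,0,0,0],[0.7,0,0,16,0,0,0],[0.7,0,0,11,0,0,0],[0.7,0,0,8,0,0,0],[0.7,0,0,1,0,0,0],[0.7,0,0,0,0,0,0]]'
python3 -m creep '[[0.9,0,0,0,0,0,0],[1,0,0,0,0,0,0],[1,0,0,0,0,0,0],[1,0,0,0,0,0,0],[1,0,0,0,0,0,0],[1,0,0,0,0,0,0],[1,0,0,0,0,0,0],[1,0,0,0,0,0,0],[1,0,0,0,0,0,0],[1,0,0,0,0,0,0]]'
python3 - <<'E'
from h import *
s=r.observe();print(s['ft_force'],s['wrist_torque'],s['gripper_width'],s['tcp_pos'])
th=np.linspace(0,1.6,17)
x=70-104.48*np.cos(th+.0959);z=68+104.48*np.sin(th+.0959)
print(np.round(np.c_[th[1:],np.diff(x),np.diff(z)],1))
E
```

```text
clock: 3.48
tcp_pos: [0.5233, -0.2335, 0.0597]
tcp_rot: [0.988, -0.155, 0.0, 0.0]
ft_force: [-0.0, -0.7, 0.5]
gripper_width: 0.0255
clock: 4.32
tcp_pos: [0.5223, -0.2334, 0.0608]
tcp_rot: [0.988, -0.155, -0.001, 0.0]
ft_force: [-6.3, 2.4, 4.4]
gripper_width: 0.0055
[-6.27728785  2.42922625  4.4499156 ] [ 0.29041937  0.9707147  -0.11355046] 0.00550073868347766 [ 0.52230422 -0.23337383  0.06077413]
[[ 0.1  1.5 10.3]
 [ 0.2  2.5 10.1]
 [ 0.3  3.5  9.8]
 [ 0.4  4.5  9.4]
 [ 0.5  5.4  8.9]
 [ 0.6  6.3  8.3]
 [ 0.7  7.1  7.7]
 [ 0.8  7.8  6.9]
 [ 0.9  8.5  6.1]
 [ 1.   9.   5.2]
 [ 1.1  9.5  4.3]
 [ 1.2  9.9  3.3]
 [ 1.3 10.2  2.3]
 [ 1.4 10.4  1.3]
 [ 1.5 10.4  0.3]
 [ 1.6 10.4 -0.8]]
```

```bash

python3 -m creep '[[1,0.7,0,-5,0,0,0],[1,0.8,0,-5,0,0,0],[1,1.2,0,-5,0,0,0],[1,1.3,0,-5,0,0,0],[1,1.7,0,-5,0,0,0],[1,1.8,0,-5,0,0,0],[1,2.2,0,-4.7,0,0,0],[1,2.3,0,-4.7,0,0,0],[1,0,0,0,0,0,0],[1,0,0,0,0,0,0]]'
python3 - <<'E'
from h import *
c=snap('side','s1');o=cv2.resize(c['color'][150:300,260:440],None,fx=4,fy=4,interpolation=cv2.INTER_CUBIC);cv2.imwrite('pics/s1c.png',o)
E
```

```text
clock: 5.15
tcp_pos: [0.5325, -0.2367, 0.0992]
tcp_rot: [0.988, -0.155, -0.003, -0.0]
ft_force: [-10.5, 1.3, 2.6]
gripper_width: 0.0055
```

View pics/s1c.png

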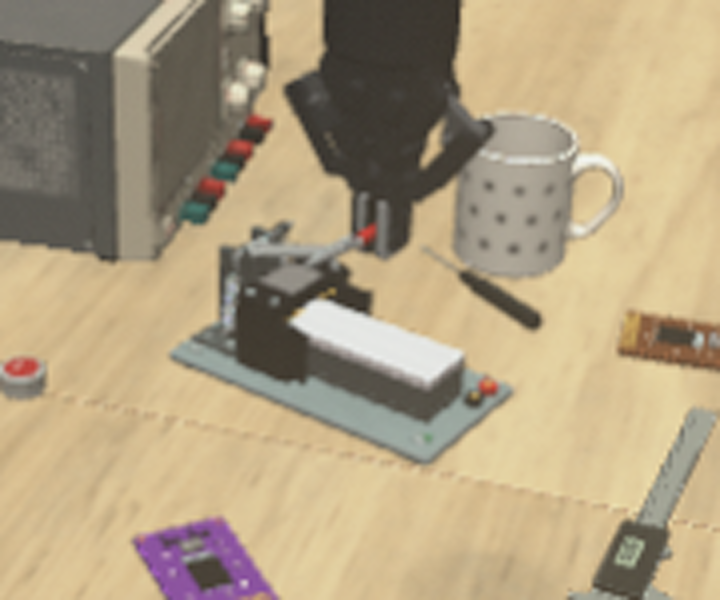

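The side view shows the clip partly up, with the bar held between the pads at (365,237) in the crop. I'll carry on along the arc.

```bash

python3 -m creep '[[1,5.4,0,-8.9,0,0,0],[1,6.3,0,-8.3,0,0,0],[1,7.1,0,-7.7,0,0,0],[1,7.8,0,-6.9,0,0,0],[1,8.5,0,-6.1,0,0,0],[1,9,0,-5.2,0,0,0],[1,9.5,0,-4.3,0,0,0],[1,9.9,0,-3.3,0,0,0],[1,0,0,0,0,0,0],[1,0,0,0,0,0,0]]'
python3 -m creep '[[1,7,0,-1.7,0,0,0],[1,7,0,-1.3,0,0,0],[1,7,0,-0.7,0,0,0],[1,7,0,-0.3,0,0,0],[1,7,0,0,0,0,0],[1,4,0,0,0,0,0],[1,0,0,0,0,0,0],[1,0,0,0,0,0,0],[1,0,0,0,0,0,0],[1,0,0,0,0,0,0]]'
```

```text
clock: 6.03
tcp_pos: [0.5982, -0.2583, 0.1554]
tcp_rot: [0.988, -0.155, 0.005, 0.002]
ft_force: [-2.5, -1.5, 8.9]
gripper_width: 0.0054
clock: 6.87
tcp_pos: [0.634, -0.27, 0.1561]
tcp_rot: [0.988, -0.155, 0.003, 0.001]
ft_force: [1.1, -5.6, 6.9]
gripper_width: 0.0051
```

```bash

python3 -m creep '[[0.7,0,0,0,0,0,0],[0.7,0,0,0,0,0,0],[0.7,0,0,0,0,0,0],[0.7,0,0,0,0,0,0],[0.7,0,0,-5,0,0,0],[0.7,0,0,-10,0,0,0],[0.7,0,0,-20,0,0,0],[0.7,0,0,-25,0,0,0],[0.7,0,0,-25,0,0,0],[0.7,0,0,0,0,0,0]]'
python3 - <<'E'
from h import *
c=snap('wrist','w1');s=r.observe()
p=s['tcp_pos'];d=np.array([.539,.085])-p[:2]
M=R.from_quat(s['tcp_rot']).as_matrix();print(p,'to module tool xy',M.T@np.r_[d,0],s['ft_force'])
E
```

```text
clock: 7.7
tcp_pos: [0.6347, -0.2696, 0.2469]
tcp_rot: [0.988, -0.155, 0.006, 0.002]
ft_force: [0.6, -0.3, 1.4]
gripper_width: 0.0261
[ 0.63398519 -0.26926068  0.24429668] to module tool xy [-0.19877116 -0.30823375 -0.00218923] [ 1.21600621 -0.94144552  0.50024065]
```

View pics/w1.png

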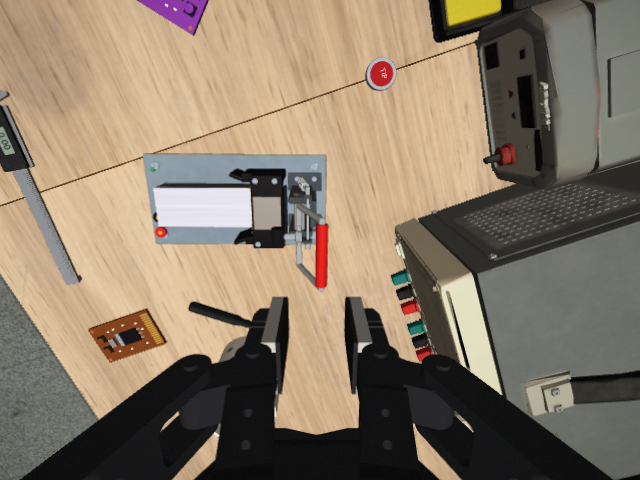

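The clip is standing up with the bar near (322,255), clear of the fingers. Next is the module.

```bash

python3 -m creep '[[0.7,-22,-30.4,0,0,0,0],[0.7,-22,-30.4,0,0,0,0],[0.7,-22,-30.4,0,0,0,0],[0.7,-22,-30.4,0,0,0,0],[0.7,-22,-30.4,0,0,0,0],[0.7,-22,-30.4,0,0,0,0],[0.5,-22,-30.4,0,0,0,0],[0.2,-22,-30.4,0,0,0,0],[0,-22,-30.4,0,0,0,0],[0,-22,-30.4,0,0,0,0]]'
python3 -m creep '[[0,0,0,5,0,0,0.12],[0,0,0,5,0,0,0.12],[0,0,0,5,0,0,0.12],[0,0,0,5,0,0,0.12],[0,0,0,5,0,0,0.12],[0,0,0,5,0,0,0.12],[0,0,0,5,0,0,0.12],[0,0,0,5,0,0,0.12],[0,0,0,5,0,0,0.12],[0,0,0,5,0,0,0.12]]'
python3 -m creep '[[0,0,0,5,0,0,0.1],[0,0,0,5,0,0,0.096],[0,0,0,5,0,0,0],[0,0,0,5,0,0,0],[0,0,0,0,0,0,0],[0,0,0,0,0,0,0],[0,0,0,0,0,0,0],[0,0,0,0,0,0,0],[0,0,0,0,0,0,0],[0,0,0,0,0,0,0]]'
python3 - <<'E'
from h import *
c=snap('wrist','w2');s=r.observe();print(s['tcp_pos'],R.from_quat(s['tcp_rot']).as_matrix(),s['ft_force'])
E
```

```text
clock: 8.58
tcp_pos: [0.5142, 0.09, 0.2378]
tcp_rot: [0.988, -0.155, -0.0, -0.0]
ft_force: [1.4, 1.0, -0.1]
gripper_width: 0.073
clock: 9.42
tcp_pos: [0.515, 0.0885, 0.1875]
tcp_rot: [0.726, -0.688, -0.001, 0.0]
ft_force: [0.5, 1.1, -0.6]
gripper_width: 0.0856
clock: 10.25
tcp_pos: [0.5158, 0.0884, 0.1688]
tcp_rot: [-0.657, 0.753, -0.0, 0.0]
ft_force: [-0.6, -0.2, -0.0]
gripper_width: 0.0853
[0.51575058 0.0883596  0.16871218] [[-1.35585117e-01 -9.90765556e-01  5.38243341e-04]
 [-9.90765697e-01  1.35585148e-01  2.20808057e-05]
 [-9.48547051e-05 -5.30279211e-04 -9.99999855e-01]] [-0.54158899 -0.15415929 -0.64017776]
```

View pics/w2.png

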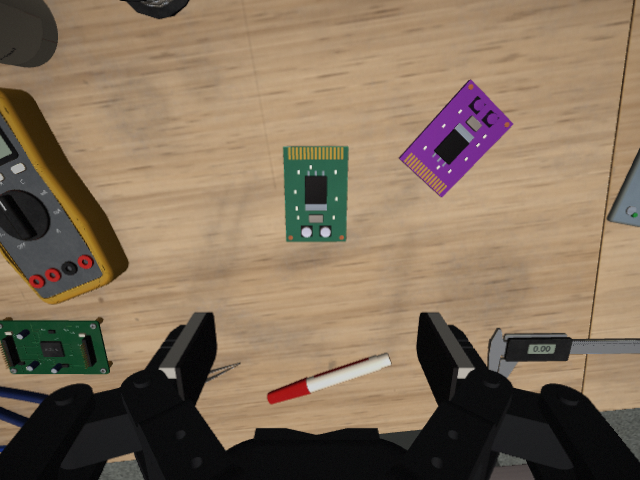

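The module's corners are at (284,146), (348,146), (347,241) and (286,241), with the gold edge at the top.

```bash
python3 - <<'E'
from h import *
c=load('w2')
P=np.array([px(c,*p,z=.021) for p in[(284,146),(348,146),(347,241.5),(286,241.5)]])
d=P[0]+P[1]-P[2]-P[3];e=P[0]+P[3]-P[1]-P[2];y=np.arctan2(d[1],d[0])
print(P.mean(0),y,np.arctan2(-e[0],e[1]),np.linalg.norm(d)/2,np.linalg.norm(e)/2)
print('depth z', px(c,300,220)[2])
g=P.mean(0)[:2]-.022*np.array([np.cos(y),np.sin(y)])
s=r.observe();M=R.from_quat(s['tcp_rot']).as_matrix();D=np.r_[g,.003]-s['tcp_pos'];print(g,M.T@D)
E
```

```text
[0.54011805 0.08506016 0.021     ] -0.1303748771184383 -0.13528718444825394 0.07989803146896278 0.05169965997537898
depth z 0.02002869739812707
[0.51830475 0.08792028] [ 1.04674506e-04 -2.50227632e-03  1.65713520e-01]
```

```bash

python3 -m creep '[[0,0,-2.5,28,0,0,0],[0,0,0,28,0,0,0],[0,0,0,28,0,0,0],[0,0,0,28,0,0,0],[0,0,0,20,0,0,0],[0,0,0,14,0,0,0],[0,0,0,10,0,0,0],[0,0,0,7,0,0,0],[0,0,0,3.5,0,0,0],[0,0,0,0,0,0,0]]'
python3 -m creep '[[0.2,0,0,0,0,0,0],[0.3,0,0,0,0,0,0],[0.5,0,0,0,0,0,0],[0.5,0,0,0,0,0,0],[1,0,0,0,0,0,0],[1,0,0,0,0,0,0],[1,0,0,0,0,0,0],[1,0,0,0,0,0,0],[1,0,0,0,0,0,0],[1,0,0,0,0,0,0]]'
```

```text
clock: 11.13
tcp_pos: [0.5181, 0.088, 0.0018]
tcp_rot: [-0.657, 0.754, 0.0, -0.0]
ft_force: [-0.5, -0.2, -0.0]
gripper_width: 0.0857
clock: 11.97
tcp_pos: [0.5193, 0.0881, 0.0034]
tcp_rot: [-0.657, 0.754, -0.001, 0.001]
ft_force: [-1.0, -0.4, 7.2]
gripper_width: 0.0502
```

```bash

python3 -m creep '[[1,0,0,-8,0,0,0],[1,0,0,-18,0,0,0],[1,0,0,-25,0,0,0],[1,0,0,-25,0,0,0],[1,0,0,-24,0,0,0],[1,15,0,0,0,0,0],[1,25,0,0,0,0,0.04],[1,30,0,0,0,0,0.045],[1,30,0,0,0,0,0.045],[1,30,0,0,0,0,0.045]]'
python3 - <<'E'
from h import *
s=r.observe();M=R.from_quat(s['tcp_rot']).as_matrix();print(s['tcp_pos'],np.arctan2(M[1,0],M[0,0]),s['ft_force'],s['gripper_width'],M.T@(np.array([.4912,-.2233,.10])-s['tcp_pos']))
E
```

```text
clock: 12.8
tcp_pos: [0.4922, -0.0403, 0.1019]
tcp_rot: [-0.588, 0.809, 0.0, -0.0]
ft_force: [0.8, -0.0, -0.5]
gripper_width: 0.0503
[ 0.49215993 -0.04032737  0.10191859] -1.8834733757994413 [ 0.81887473 -0.03715177 -0.50122104] 0.05033925161539867 [ 0.17439597 -0.05537082  0.00192377]
```

```bash

python3 -m creep '[[1,22,-7,0,0,0,0],[1,22,-7,0,0,0,0],[1,22,-7,0,0,0,0],[1,22,-7,0,0,0,0],[1,22,-7,0,0,0,0],[1,22,-7,0,0,0,0],[1,22,-7,15,0,0,0],[1,20,-6.4,20,0,0,0],[1,0,0,20,0,0,0],[1,0,0,5,0,0,0]]'
python3 -m creep '[[1,0,0,0,0,0,0],[1,0,0,0,0,0,0],[1,0,0,0,0,0,0],[1,0,0,0,0,0,0],[1,0,0,0,0,0,0],[1,0,0,0,0,0,0],[1,0,0,0,0,0,0],[1,0,0,0,0,0,0],[1,0,0,0,0,0,0],[1,0,0,0,0,0,0]]'
python3 - <<'E'
from h import *
c=snap('wrist','w3')
s=r.observe();M=R.from_quat(s['tcp_rot']).as_matrix();print(s['tcp_pos'],np.arctan2(M[1,0],M[0,0]),s['ft_force'],M.T@(np.array([.4912,-.2233,.0274])-s['tcp_pos']))
E
```

```text
clock: 13.63
tcp_pos: [0.4897, -0.2215, 0.0384]
tcp_rot: [-0.588, 0.809, 0.003, -0.001]
ft_force: [-0.8, 0.5, -1.1]
gripper_width: 0.0508
clock: 14.47
tcp_pos: [0.4923, -0.222, 0.0419]
tcp_rot: [-0.589, 0.808, 0.0, -0.0]
ft_force: [0.1, 0.2, -0.8]
gripper_width: 0.0504
[ 0.49232391 -0.22193713  0.04186305] -1.8820084477702976 [ 0.17671768  0.4035383  -1.0505445 ] [0.00164221 0.0006511  0.01446304]
```

View pics/w3.png

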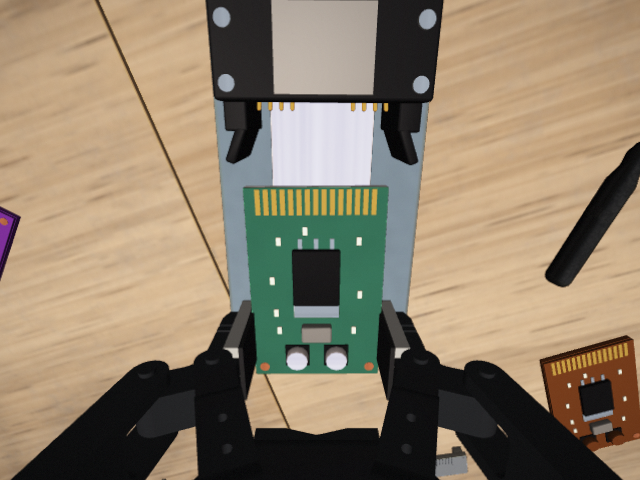

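The gold edge runs from (244,186) to (388,186). The roof's front corners are at (210,100) and (436,101), the rail tips at (230,162) and (415,164), and the plate's edges at v=180 at u=271 and u=373.

```bash
python3 - <<'E'
from h import *
c=load('w3');yaw=-.311;o=np.array([.5550,-.2438])
def st(u,v,z):
    p=px(c,u,v,z=z)[:2]-o;C,S=np.cos(yaw),np.sin(yaw);return np.round(np.array([C*p[0]+S*p[1],-S*p[0]+C*p[1]])*1000,1)
for n,a in dict(gold=[(244,186,.0595),(388,186,.0595)],rear=[(256,373,.0595),(382,373,.0595)],roof=[(210,100,.06),(436,101,.06)],plate=[(271,180,.04),(373,180,.04)],railin=[(257,135,.0475),(385,135,.0475)],bolts=[(222,17,.06),(427,19,.06),(225.5,83,.06),(421,84.5,.06)]).items():
    print(n,[st(*q) for q in a])
E
```

```text
gold [array([-4. , 26.9]), array([ -4. , -23.8])]
rear [array([-83.9,  27.1]), array([-83.9, -26.5])]
roof [array([24., 36.]), array([ 23.7, -37.4])]
plate [array([-5.1, 19.8]), array([ -5.1, -21.5])]
railin [array([12.7, 23.3]), array([ 12.7, -23.8])]
bolts [array([47.3, 30. ]), array([ 46.8, -32. ]), array([29.1, 30.5]), array([ 28.6, -32. ])]
```

```bash

python3 -m creep '[[1,1.5,0,3,0,0,0.012],[1,0,0,3,0,0,0],[1,0,0,3,0,0,0],[1,0,0,2,0,0,0],[1,0,0,1,0,0,0],[1,0,0,0,0,0,0],[1,0,0,0,0,0,0],[1,0,0,0,0,0,0],[1,0,0,0,0,0,0],[1,0,0,0,0,0,0]]'
python3 -m creep '[[1,0,0,0.5,0,0,0],[1,0,0,0.5,0,0,0],[1,0,0,0,0,0,0],[1,0,0,0.5,0,0,0],[1,0,0,0,0,0,0],[1,0,0,0.5,0,0,0],[1,0,0,0,0,0,0],[1,0,0,0,0,0,0],[1,0,0,0,0,0,0],[1,0,0,0,0,0,0]]'
```

```text
clock: 15.35
tcp_pos: [0.492, -0.2235, 0.0301]
tcp_rot: [-0.584, 0.812, -0.0, 0.0]
ft_force: [-0.0, -0.2, -1.6]
gripper_width: 0.0504
clock: 16.18
tcp_pos: [0.4919, -0.2234, 0.0279]
tcp_rot: [-0.584, 0.812, -0.0, 0.0]
ft_force: [0.2, 1.0, -1.6]
gripper_width: 0.0504
```

Not touching yet (fz is about −1.6), so I'll go down a little more.

```bash

python3 -m creep '[[1,0,0,0.5,0,0,0],[1,0,0,0,0,0,0],[1,0,0,0.5,0,0,0],[1,0,0,0,0,0,0],[1,0,0,0,0,0,0],[1,0,0,0,0,0,0],[1,0,0,0,0,0,0],[1,0,0,0,0,0,0],[1,0,0,0,0,0,0],[1,0,0,0,0,0,0]]'
python3 -m creep '[[1,0,0,0.5,0,0,0],[1,0,0,0,0,0,0],[1,0,0,0.5,0,0,0],[1,0,0,0,0,0,0],[1,0,0,0,0,0,0],[1,0,0,0,0,0,0],[1,0,0,0,0,0,0],[1,0,0,0,0,0,0],[1,0,0,0,0,0,0],[1,0,0,0,0,0,0]]'
```

```text
clock: 17.02
tcp_pos: [0.4922, -0.2235, 0.0274]
tcp_rot: [-0.584, 0.812, -0.0, 0.0]
ft_force: [-1.6, 0.6, 6.1]
gripper_width: 0.0503
clock: 17.85
tcp_pos: [0.4926, -0.2237, 0.0273]
tcp_rot: [-0.584, 0.812, -0.0, 0.0]
ft_force: [-3.2, 2.6, 9.7]
gripper_width: 0.0504
```

```bash

python3 -m creep '[[1,0,0,-1,0,0,0],[1,0,-2,0,0,0,0],[1,0,-2.5,0,0,0,0],[1,0,-2.5,0,0,0,0],[1,0,-2.5,0,0,0,0],[1,0,-2.5,0,0,0,0],[1,0,-2,0,0,0,0],[1,0,-2,0,0,0,0],[1,0,0,0,0,0,0],[1,0,0,0,0,0,0]]'
python3 - <<'E'
from h import *
s=r.observe();M=R.from_quat(s['tcp_rot']).as_matrix();print(s['tcp_pos'],'tool force',M.T@s['ft_force'],'tq',M.T@s['wrist_torque'])
c=snap('wrist','w4')
cv2.imwrite('pics/w4c.png',cv2.resize(c['color'][80:400,180:460],None,fx=1.8,fy=1.8,interpolation=cv2.INTER_CUBIC))
E
```

```text
clock: 18.68
tcp_pos: [0.5077, -0.2288, 0.0274]
tcp_rot: [-0.584, 0.812, -0.001, 0.0]
ft_force: [0.2, 0.0, 5.3]
gripper_width: 0.0501
[ 0.50774844 -0.22882495  0.02742945] tool force [-0.12115226 -0.23001434 -5.27689214] tq [-0.09540755 -0.1069787  -0.03932047]
```

View pics/w4c.png

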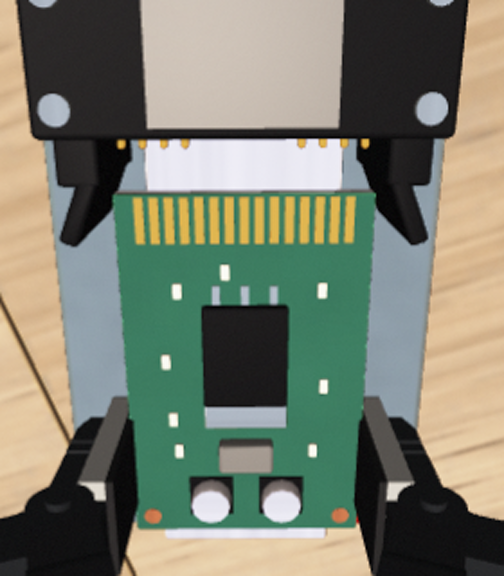

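The module is centred in the rails to about 0.4 mm and is straight. I'll slide it in.

```bash

python3 -m creep '[[1,0,-1.5,-0.5,0,0,0],[1,0,-1.5,0,0,0,0],[1,0,-1.5,0,0,0,0],[1,0,-1.5,0,0,0,0],[1,0,-1,0,0,0,0],[1,0,-1,0,0,0,0],[1,0,-1,0,0,0,0],[1,0,0,0,0,0,0],[1,0,0,0,0,0,0],[1,0,0,0,0,0,0]]'
cat > f.py <<'E'
from h import *
s=r.observe();M=R.from_quat(s['tcp_rot']).as_matrix()
p=s['tcp_pos'][:2]-np.array([.492,-.2234]);print('adv',-M[:2,1]@p*1000,'edge~',-4-M[:2,1]@p*1000,'F tool',np.round(M.T@s['ft_force'],1),'tq',np.round(M.T@s['wrist_torque'],2),s['tcp_pos'][2])
E
sed -i "s/-4-M/-4+0-M/" f.py; python3 f.py
python3 -m creep '[[1,0,-1,0,0,0,0],[1,0,-1,0,0,0,0],[1,0,-1,0,0,0,0],[1,0,-1,0,0,0,0],[1,0,-1,0,0,0,0],[1,0,-1,0,0,0,0],[1,0,0,0,0,0,0],[1,0,0,0,0,0,0],[1,0,0,0,0,0,0],[1,0,0,0,0,0,0]]'
python3 f.py
```

```text
clock: 19.57
tcp_pos: [0.5159, -0.2314, 0.0274]
tcp_rot: [-0.584, 0.812, -0.0, 0.0]
ft_force: [0.5, -0.5, 3.5]
gripper_width: 0.0505
adv 25.163075200360133 edge~ 21.163075200360133 F tool [ 0.3 -0.6 -3.5] tq [-0.02 -0.09 -0.02] 0.02740950809447026
clock: 20.4
tcp_pos: [0.5198, -0.2327, 0.0274]
tcp_rot: [-0.584, 0.812, 0.002, -0.001]
ft_force: [-7.5, 2.2, 10.0]
gripper_width: 0.0501
adv 29.27533454759909 edge~ 25.27533454759909 F tool [  0.3   7.8 -10. ] tq [-1.2 -0.2 -0.1] 0.027362494388528277
```

```bash

python3 -m creep '[[1,0,-0.7,0,0,0,0],[1,0,-0.7,0,0,0,0],[1,0,-0.7,0,0,0,0],[1,0,-0.7,0,0,0,0],[1,0,-0.7,0,0,0,0],[1,0,-0.5,0,0,0,0],[1,0,0,0,0,0,0],[1,0,0,0,0,0,0],[1,0,0,0,0,0,0],[1,0,0,0,0,0,0]]'
python3 f.py
python3 -m creep '[[1,0,-0.6,0,0,0,0],[1,0,-0.6,0,0,0,0],[1,0,-0.6,0,0,0,0],[1,0,-0.6,0,0,0,0],[1,0,-0.6,0,0,0,0],[1,0,0,0,0,0,0],[1,0,0,0,0,0,0],[1,0,0,0,0,0,0],[1,0,0,0,0,0,0],[1,0,0,0,0,0,0]]'
python3 f.py
```

```text
clock: 21.23
tcp_pos: [0.5238, -0.234, 0.0273]
tcp_rot: [-0.584, 0.812, 0.002, -0.001]
ft_force: [-6.8, 2.0, 9.4]
gripper_width: 0.0501
adv 33.54809369798743 edge~ 29.548093697987433 F tool [ 0.2  7.1 -9.3] tq [-1.07 -0.22 -0.04] 0.027347124640255235
clock: 22.07
tcp_pos: [0.5268, -0.235, 0.0273]
tcp_rot: [-0.584, 0.812, 0.002, -0.001]
ft_force: [-6.3, 2.7, 8.2]
gripper_width: 0.0505
adv 36.670590483036506 edge~ 32.670590483036506 F tool [-0.6  6.8 -8.2] tq [-1.   -0.21  0.01] 0.027349263809043196
```

Steady drag is about 7 N. I'll approach the stop in small steps.

```bash

python3 -m creep '[[1,0,-0.3,0,0,0,0],[1,0,-0.3,0,0,0,0],[1,0,-0.3,0,0,0,0],[1,0,-0.3,0,0,0,0],[1,0,-0.3,0,0,0,0],[1,0,0,0,0,0,0],[1,0,0,0,0,0,0],[1,0,0,0,0,0,0],[1,0,0,0,0,0,0],[1,0,0,0,0,0,0]]'
python3 f.py
```

```text
clock: 22.9
tcp_pos: [0.5281, -0.2354, 0.0273]
tcp_rot: [-0.584, 0.812, 0.002, -0.001]
ft_force: [-6.5, 1.5, 8.3]
gripper_width: 0.0503
adv 38.08175422756358 edge~ 34.08175422756358 F tool [ 0.6  6.6 -8.3] tq [-1.01 -0.28 -0.05] 0.02732524132834228
```

```bash

python3 -m creep '[[1,0,-0.3,0,0,0,0],[1,0,-0.3,0,0,0,0],[1,0,-0.3,0,0,0,0],[1,0,-0.3,0,0,0,0],[1,0,-0.3,0,0,0,0],[1,0,0,0,0,0,0],[1,0,0,0,0,0,0],[1,0,0,0,0,0,0],[1,0,0,0,0,0,0],[1,0,0,0,0,0,0]]'
python3 f.py
```

```text
clock: 23.73
tcp_pos: [0.5296, -0.2359, 0.0274]
tcp_rot: [-0.584, 0.812, 0.002, -0.001]
ft_force: [-6.8, 2.2, 9.2]
gripper_width: 0.0502
adv 39.603914957353446 edge~ 35.603914957353446 F tool [ 0.   7.1 -9.2] tq [-1.03 -0.23 -0.02] 0.027361760506912972
```

```bash

python3 -m creep '[[1,0,-0.3,0,0,0,0],[1,0,-0.3,0,0,0,0],[1,0,-0.3,0,0,0,0],[1,0,-0.3,0,0,0,0],[1,0,-0.3,0,0,0,0],[1,0,0,0,0,0,0],[1,0,0,0,0,0,0],[1,0,0,0,0,0,0],[1,0,0,0,0,0,0],[1,0,0,0,0,0,0]]'
python3 f.py
```

```text
clock: 24.57
tcp_pos: [0.531, -0.2364, 0.0273]
tcp_rot: [-0.584, 0.812, 0.002, -0.001]
ft_force: [-5.8, 2.2, 8.7]
gripper_width: 0.0504
adv 41.09721526225868 edge~ 37.09721526225868 F tool [-0.3  6.2 -8.7] tq [-1.02 -0.22 -0.02] 0.0273493986870285
```

```bash

python3 -m creep '[[1,0,-0.3,0,0,0,0],[1,0,-0.3,0,0,0,0],[1,0,-0.3,0,0,0,0],[1,0,-0.3,0,0,0,0],[1,0,-0.3,0,0,0,0],[1,0,0,0,0,0,0],[1,0,0,0,0,0,0],[1,0,0,0,0,0,0],[1,0,0,0,0,0,0],[1,0,0,0,0,0,0]]'
python3 f.py
```

```text
clock: 25.4
tcp_pos: [0.5311, -0.2364, 0.0273]
tcp_rot: [-0.584, 0.812, 0.003, -0.002]
ft_force: [-12.1, 4.1, 13.5]
gripper_width: 0.0504
adv 41.22445595609969 edge~ 37.22445595609969 F tool [ -0.1  12.9 -13.4] tq [-1.86 -0.23  0.01] 0.02733019697644896
```

The push rose from about 6.7 N to 12.9 N with no further advance, so the module is on the stop at roughly 6 N. I'll relieve the load, open and rise.

```bash

python3 -m creep '[[1,0,0.6,-0.5,0,0,0],[1,0,0.6,-0.5,0,0,0],[1,0,0.6,-0.5,0,0,0],[1,0,0.6,-0.3,0,0,0],[1,0,0,0,0,0,0],[1,0,0,0,0,0,0],[0.25,0,0,0,0,0,0],[0.25,0,0,0,0,0,0],[0.25,0,0,0,0,0,0],[0.25,0,0,0,0,0,0]]'
python3 f.py
python3 -m creep '[[0.25,0,0,-4,0,0,0],[0.25,0,0,-8,0,0,0],[0.25,0,0,-20,0,0,0],[0.25,0,0,-30,0,0,0],[0.25,0,0,-40,0,0,0],[0.25,0,0,-40,0,0,0],[0.25,0,0,-40,0,0,0],[0.25,0,0,-30,0,0,0],[0.25,0,0,-10,0,0,0],[0.25,0,0,0,0,0,0]]'
python3 -m creep '[[0.7,0,0,0,0,0,-0.12],[0.7,0,0,0,0,0,-0.12],[0.7,0,0,0,0,0,-0.12],[0.7,0,0,0,0,0,-0.12],[0.7,0,0,0,0,0,-0.12],[0.7,0,0,0,0,0,-0.12],[0.7,0,0,0,0,0,-0.12],[0.7,0,0,0,0,0,-0.12],[0.7,0,0,0,0,0,-0.12],[0.7,0,0,0,0,0,-0.12]]'
python3 -m creep '[[0.7,0,0,0,0,0,-0.12],[0.7,0,0,0,0,0,-0.12],[0.7,0,0,0,0,0,-0.12],[0.7,0,0,0,0,0,-0.024],[0.7,0,0,0,0,0,0],[0.7,0,0,0,0,0,0],[0.7,0,0,0,0,0,0],[0.7,0,0,0,0,0,0],[0.7,0,0,0,0,0,0],[0.7,0,0,0,0,0,0]]'
python3 - <<'E'
from h import *
c=snap('wrist','w5');s=r.observe();M=R.from_quat(s['tcp_rot']).as_matrix();print(s['tcp_pos'],np.arctan2(M[1,0],M[0,0]),s['ft_force'],'to bar',M.T@(np.array([.6388,-.2707,.152])-s['tcp_pos']))
E
```

```text
clock: 26.23
tcp_pos: [0.5317, -0.2368, 0.0297]
tcp_rot: [-0.584, 0.812, -0.0, 0.0]
ft_force: [0.6, -0.0, 0.3]
gripper_width: 0.0639
adv 41.91889997230192 edge~ 37.91889997230192 F tool [-0.2 -0.6 -0.3] tq [0.03 0.04 0.01] 0.029658750877872064
clock: 27.07
tcp_pos: [0.5331, -0.2376, 0.2566]
tcp_rot: [-0.584, 0.812, -0.004, 0.002]
ft_force: [1.5, -0.6, -0.0]
gripper_width: 0.0639
clock: 27.9
tcp_pos: [0.5302, -0.2359, 0.2479]
tcp_rot: [0.941, -0.337, -0.002, -0.001]
ft_force: [-0.1, 0.3, 0.1]
gripper_width: 0.0258
clock: 28.73
tcp_pos: [0.5314, -0.2366, 0.2512]
tcp_rot: [0.988, -0.155, 0.0, -0.0]
ft_force: [-0.1, -0.1, -0.1]
gripper_width: 0.0258
[ 0.53139432 -0.23662209  0.25130399] -0.310342685374711 [ 0.22485773 -0.40515087  0.10708325] to bar [ 0.11266028 -0.00035717  0.09932824]
```

View pics/w5.png

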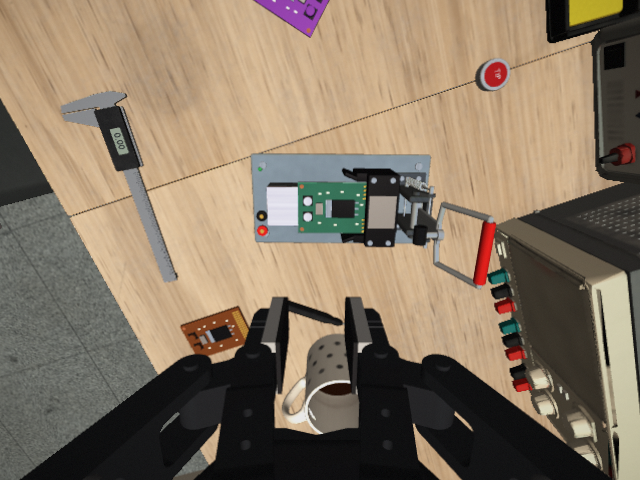

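The module is seated under the roof. The red bar runs from (490,222) to (481,284) with the clip up.

```bash
python3 - <<'E'
from h import *
c=load('w5')
a,b=px(c,490,222,z=.171),px(c,481,284,z=.171);s=r.observe();M=R.from_quat(s['tcp_rot']).as_matrix()
print(a,b,px(c,486,252),'to',M.T@((a+b)/2-s['tcp_pos']))
E
```

```text
[ 0.64535272 -0.25086415  0.171     ] [ 0.63263959 -0.29335841  0.171     ] [ 0.63852879 -0.26933575  0.17396544] to [0.11328214 0.00092814 0.08032846]
```

```bash

python3 -m creep '[[0.7,20,0.9,0,0,0,0],[0.7,25,0,0,0,0,0],[0.7,25,0,0,0,0,0],[0.7,23,0,0,0,0,0],[0.7,15,0,0,0,0,0],[0.7,5,0,5,0,0,0],[0.7,0,0,15,0,0,0],[0.7,0,0,20,0,0,0],[0.7,0,0,15,0,0,0],[0.7,0,0,5,0,0,0]]'
python3 -m creep '[[0.7,0,0,20,0,0,0],[0.7,0,0,12,0,0,0],[0.7,0,0,7,0,0,0],[0.7,0,0,0,0,0,0],[0.9,0,0,0,0,0,0],[1,0,0,0,0,0,0],[1,0,0,0,0,0,0],[1,0,0,0,0,0,0],[1,0,0,0,0,0,0],[1,0,0,0,0,0,0]]'
python3 - <<'E'
from h import *
s=r.observe();print(s['tcp_pos'],s['ft_force'],s['gripper_width'])
t=1.65-.1*np.arange(17);x=70-104.48*np.cos(t+.0959);z=68+104.48*np.sin(t+.0959);print(np.round(np.c_[t[1:],np.diff(x),-np.diff(z)],1).tolist())
E
```

```text
clock: 29.62
tcp_pos: [0.636, -0.2706, 0.1861]
tcp_rot: [0.988, -0.154, -0.003, -0.001]
ft_force: [-0.8, 0.8, -0.3]
gripper_width: 0.0254
clock: 30.45
tcp_pos: [0.6384, -0.2719, 0.153]
tcp_rot: [0.988, -0.154, -0.0, 0.0]
ft_force: [-5.6, 1.6, 2.2]
gripper_width: 0.0059
[ 0.63841923 -0.27193947  0.15299346] [-5.5710074   1.60393464  2.17800253] 0.00589755482961564
[[1.5, -10.4, -1.3], [1.4, -10.4, -0.3], [1.3, -10.4, 0.8], [1.2, -10.3, 1.8], [1.2, -10.1, 2.8], [1.0, -9.7, 3.8], [0.9, -9.3, 4.8], [0.8, -8.8, 5.7], [0.7, -8.2, 6.5], [0.6, -7.5, 7.3], [0.5, -6.7, 8.0], [0.4, -5.9, 8.6], [0.3, -5.0, 9.2], [0.2, -4.0, 9.6], [0.1, -3.0, 10.0], [0.0, -2.0, 10.2]]
```

```bash

python3 -m creep '[[1,-5.2,0,-0.7,0,0,0],[1,-5.2,0,-0.6,0,0,0],[1,-5.2,0,-0.2,0,0,0],[1,-5.2,0,-0.1,0,0,0],[1,-5.2,0,0.3,0,0,0],[1,-5.2,0,0.5,0,0,0],[1,-5.1,0,0.8,0,0,0],[1,-5.1,0,1,0,0,0],[1,-5,0,1.3,0,0,0],[1,-5,0,1.5,0,0,0]]'
python3 -m creep '[[1,-4.9,0,1.8,0,0,0],[1,-4.8,0,2,0,0,0],[1,-4.7,0,2.3,0,0,0],[1,-4.6,0,2.5,0,0,0],[1,-4.4,0,2.8,0,0,0],[1,-4.4,0,2.9,0,0,0],[1,-4.1,0,3.2,0,0,0],[1,-4.1,0,3.3,0,0,0],[1,-3.8,0,3.6,0,0,0],[1,-3.7,0,3.7,0,0,0]]'
python3 - <<'E'
from h import *
s=r.observe();p=s['tcp_pos'];d=p[:2]-np.array([.555,-.2438]);X=(d@[.952,-.306])*1000-70;Z=p[2]*1000+19-68
print('theta',np.arctan2(Z,-X)-.0959,'rad',np.hypot(X,Z),s['ft_force'],s['gripper_width'])
E
```

```text
clock: 31.28
tcp_pos: [0.5894, -0.2559, 0.1496]
tcp_rot: [0.988, -0.154, 0.0, -0.0]
ft_force: [2.1, 2.7, 5.7]
gripper_width: 0.0055
clock: 32.12
tcp_pos: [0.5474, -0.242, 0.1189]
tcp_rot: [0.988, -0.154, -0.001, -0.001]
ft_force: [3.1, 5.0, -1.3]
gripper_width: 0.0058
theta 0.636429324113018 rad 104.54379205877845 [ 3.09651781  4.97798663 -1.33623447] 0.005770422068055845
```

```bash

python3 -m creep '[[1,-3.8,0,3.6,0,0,0],[1,-3.7,0,3.7,0,0,0],[1,-3.4,0,4,0,0,0],[1,-3.3,0,4,0,0,0],[1,-3,0,4.3,0,0,0],[1,-2.9,0,4.3,0,0,0],[1,-2.6,0,4.6,0,0,0],[1,-2.4,0,4.6,0,0,0],[1,0,0,0,0,0,0],[1,0,0,0,0,0,0]]'
cat > t.py <<'E'
from h import *
s=r.observe();p=s['tcp_pos'];d=p[:2]-np.array([.555,-.2438]);X=(d@[.952,-.306])*1000-70;Z=p[2]*1000+19-68
print('theta',np.arctan2(Z,-X)-.0959,'rad',np.hypot(X,Z),s['ft_force'],s['gripper_width'])
E
python3 t.py
python3 -m creep '[[1,-1.1,0,2.4,0,0,0],[1,-1,0,2.4,0,0,0],[1,-1,0,2.4,0,0,0],[1,-0.9,0,2.4,0,0,0],[1,-0.8,0,2.4,0,0,0],[1,-0.5,0,1.5,0,0,0],[1,0,0,0,0,0,0],[1,0,0,0,0,0,0],[1,0,0,0,0,0,0],[1,0,0,0,0,0,0]]'
python3 t.py
```

```text
clock: 32.95
tcp_pos: [0.528, -0.2357, 0.0866]
tcp_rot: [0.988, -0.155, 0.005, 0.0]
ft_force: [17.0, 1.9, -9.0]
gripper_width: 0.0054
theta 0.2699504586816667 rad 105.137870049642 [17.03073433  1.90477935 -8.99665329] 0.005364184485346534
clock: 33.78
tcp_pos: [0.5243, -0.2346, 0.0744]
tcp_rot: [0.988, -0.155, 0.007, 0.001]
ft_force: [20.2, 0.7, -7.5]
gripper_width: 0.0058
theta 0.14826267177619962 rad 105.17045755120056 [20.21383437  0.71659625 -7.46829954] 0.005824530350581335
```

```bash

python3 -m creep '[[1,1,0,0.7,0,0,0],[1,1,0,0.7,0,0,0],[1,1,0,0.7,0,0,0],[1,0.5,0,0.7,0,0,0],[1,0,0,0.7,0,0,0],[1,0,0,0.5,0,0,0],[1,0,0,0,0,0,0],[1,0,0,0,0,0,0],[1,0,0,0,0,0,0],[1,0,0,0,0,0,0]]'
python3 t.py
python3 -m creep '[[1,0,0,0.5,0,0,0],[1,0,0,0.5,0,0,0],[1,0,0,0.5,0,0,0],[1,0,0,0.5,0,0,0],[1,0,0,0,0,0,0],[1,0,0,0,0,0,0],[1,0,0,0,0,0,0],[1,0,0,0,0,0,0],[1,0,0,0,0,0,0],[1,0,0,0,0,0,0]]'
python3 t.py
```

```text
clock: 34.62
tcp_pos: [0.5232, -0.2342, 0.0686]
tcp_rot: [0.988, -0.154, 0.001, -0.001]
ft_force: [6.1, 4.1, -3.5]
gripper_width: 0.0055
theta 0.09134788534536352 rad 105.04343465254276 [ 6.11014139  4.10979361 -3.51098135] 0.005535974525830165
clock: 35.45
tcp_pos: [0.523, -0.2341, 0.0672]
tcp_rot: [0.988, -0.154, 0.001, -0.001]
ft_force: [4.4, 4.1, 0.2]
gripper_width: 0.0052
theta 0.07805377694818406 rad 104.98745680264707 [4.41309071 4.07290513 0.17260934] 0.005228151790385457
```

The vertical load has dropped to zero and the clip angle is about 0.065, so the foot is on the module. I'll release.

```bash

python3 -m creep '[[0.7,0,0,0,0,0,0],[0.7,0,0,0,0,0,0],[0.7,0,0,0,0,0,0],[0.7,0,0,0,0,0,0],[0.7,0,0,0,0,0,0],[0.7,0,0,-5,0,0,0],[0.7,0,0,-15,0,0,0],[0.7,0,0,-25,0,0,0],[0.7,0,0,-35,0,0,0],[0.7,0,0,-35,0,0,0]]'
python3 -m creep '[[0.7,0,0,-40,0,0,0],[0.7,0,0,-20,0,0,0],[0.7,0,0,0,0,0,0],[0.7,0,0,0,0,0,0],[0.7,0,0,0,0,0,0],[0.7,0,0,0,0,0,0],[0.7,0,0,0,0,0,0],[0.7,0,0,0,0,0,0],[0.7,0,0,0,0,0,0],[0.7,0,0,0,0,0,0]]'
python3 - <<'E'
from h import *
c=snap('wrist','w6')
a=cv2.resize(c['color'][140:270,240:460],None,fx=3.4,fy=3.4,interpolation=cv2.INTER_CUBIC);cv2.imwrite('pics/w6c.png',a)
print(r.observe()['ft_force'])
E
```

```text
clock: 36.28
tcp_pos: [0.5218, -0.2344, 0.1832]
tcp_rot: [0.988, -0.154, -0.001, -0.0]
ft_force: [0.9, -0.6, 0.2]
gripper_width: 0.0256
clock: 37.12
tcp_pos: [0.5225, -0.2346, 0.242]
tcp_rot: [0.988, -0.154, -0.001, -0.0]
ft_force: [0.1, -0.3, -0.3]
gripper_width: 0.0259
[0.50529551 0.49058192 0.30645455]
```

View pics/w6c.png

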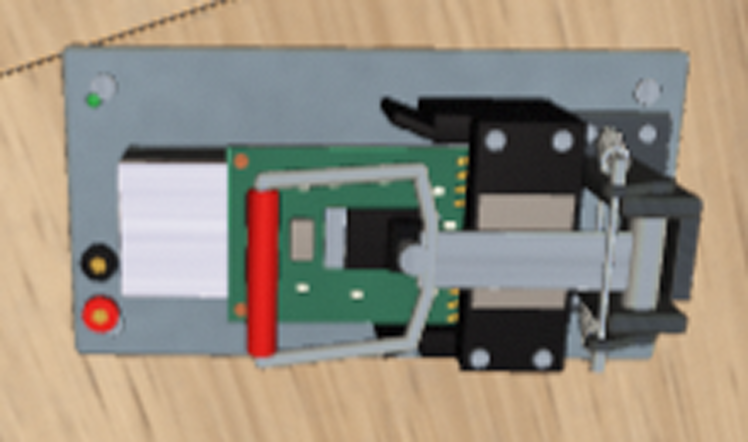

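The clip's foot is on the black package, and the module is straight and seated. Handing in.

```bash
python3 -c "
from rig import job_done
print(job_done())"
```

```text
the job is handed in; nothing more can be done
None
```

The power module is loaded, the clip is down on it, and I handed the job in at about 37 s of the 72 s. No verdict was reported.

- **Clip up:** I lifted it by the red bar along its arc. It stayed up by itself after release, as the picture showed.
- **Insertion:** The contacts' drag was a steady 6 to 7 N or so. At about x 37 of the stand, 8 mm short of the deepest place, the push rose to 12.9 N with no further movement. That puts roughly 6 N on the stop, held for about 0.4 s. I then eased the load off and let go.
- **Clip down:** I kept hold of the bar all the way, at roughly 0.6 rad/s or slower. I let go once the foot had taken the load, at a clip angle of about 0.06 to 0.08 rad worked out from the arm's position.
- **Last checks:** The final picture shows the foot on the black package and the module straight and seated. The gripper was clear of everything, with wrist force near zero. The mug, reel and dish were never approached.

**Not measured or off:**
- The foot's pressing force and the exact clip angle were not measured directly.
- During the lowering the sideways force on the bar reached about 20 N, because my path ran slightly wide of the arc. I corrected it before contact.
- The gripper read 5 to 6 mm closed on the 8 mm bar, although it held throughout.

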